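Cup on the indexing stake, three clicks on and hold

TASK

Set the straight-sided copper cup (62 mm wide, 75 mm tall, standing mouth down among the other vessels) mouth down over the upright steel stake until it rests fully home on it, and let go of it. Then take the stake's lever by its wooden handle, turn it clockwise (seen from above) from rest exactly three clicks, never over the fourth, and finish there, midway between the third click and the fourth, still holding the handle against its return spring. Leave the other things where they are.

Things in the scene. Friction and masses are not known exactly. Their poses are not given: they have to be found in the camera images.
- cup: The cup: straight-sided copper cup standing mouth down, 62 mm across, 75 mm tall (in height between the bowl and the tumbler). Walls 3 mm, closed end 5 mm thick (inside 56 mm wide, 70 mm deep), about 0.25 kg. Origin at the centre of the mouth (its underside as it stands), z up through the closed end.
- stake_top (a point): Centre of the flat top of the stake: an upright steel post, 38 mm across, top 120 mm above the bench, amid a round steel base (200 mm across, 18 mm high) fixed to the bench. Cup fully home: its closed end rests on this face, its mouth 50 mm and its closed top 125 mm above the bench. The post turns with the lever. z up.
- handle: Upright round wooden handle on the lever's outer end, 22 mm across, from 36 to 101 mm above the bench; it spins freely about its own upright axis. Origin at the centre of its lower end, z up. It travels a level circle of radius 140 mm about the stake's axis. Under it: lever bar and 28 mm boss, tops 36 mm above the bench.
- lever (a joint): Angle of lever and post, rad: 0 at the rest stop, grows clockwise seen from above, ends at 1.6. A spring drives it back to 0 if let go (7 N at the handle at click 3). A pawl rides over six pins on its wheel, 0.22 rad (31 mm at the handle) apart, the first at 0.12 to 0.38 rad. At each pin the handle's force rises some 4 N, then drops sharply: one click. No click holds the lever by itself.
- click_block: Steel block on the base (32 x 30 mm, top 52 mm above the bench, its middle 84 mm from the stake's axis) that carries the spring pawl. Fixed, but clamped at a different place round the base every time. Origin on the stake's axis at bench height; block and pawl lie along its own +x, its y is level, z up.
- third_notch (a point): Point on the lever's wheel midway between the third and fourth pins, 52 mm from the stake's axis, 36 mm above the bench. In the click block's frame its y falls as the lever advances: the third pin passes the pawl at y = +5.7 mm, the notch after the third click is at y = 0, the fourth pin passes at y = -5.7 mm.
- tumbler: bystander: slim copper tumbler standing mouth down, 48 mm across, 115 mm tall; taller and slimmer than the cup; origin under its middle
- bowl: bystander: round copper bowl standing mouth up, 88 mm across the rim, 50 mm tall; origin under its middle
- hammer: bystander: hammer lying on the bench, 260 mm long, handle to its own -x
- tin: bystander: closed metal tin, 70 mm across, 70 mm tall; origin under its middle
- collar: bystander: copper ring lying flat, 70 mm across, 22 mm tall; origin under its middle
- wood_block: bystander: dark wood block, 100 x 60 x 40 mm; origin under its middle
- weight: bystander: brass weight with a knob, 44 mm across, 48 mm tall; origin under its middle
There are look-alikes about, which are no part of the job. Leave any green or pink look-alike of the cup alone.

How it is judged:
By the outcome, as a careful person would: the job done as asked, in the order asked, and still so for the second after the job is handed in, while the arm keeps its last pose, push and grip.
It also fails if it takes over 69 s, if anything falls off the work surface, if the arm or the gripper's body presses on something with over 40 N, if the wrist force passes 120 N, or if a joint passes its speed limit or range.

ROBOT

A 6-joint arm with a two-finger parallel gripper is mounted at the origin on the work surface. World frame = base frame: x ahead of the robot, y to its left, z up, the work surface at z = 0. Lengths are in mm, angles in rad, forces in N, time in s.
With the tool pointing down it reaches from about 275 to 750 mm from the base axis. Payload 10.2 kg.
Tool frame: the origin (TCP) lies midway between the tips of the shut fingers; the grasp point (between the pads) lies 19 mm behind it (ctrl.grip_depth is the distance from the TCP to the grasp point, in mm); y points along the fingers, x is the direction in which the jaws open and shut, and the axes are right-handed (so a half turn about y gives the same grasp; the last joint's range is limited). The gripper opens to 85 mm and grips with 20 to 120 N. Pads are 22 mm wide; open, the fingers measure 114 mm over their backs; the gripper's body (76 mm by 85 mm) begins 54 mm behind the grasp point. The pads swing forward as they close: fully open they stand 13 mm farther back than shut.
Start: joints at [-1.44, 0.313, 1.498, -0, 1.331, -0.223], TCP at [181.882, -492.494, 231.294] pointing down, gripper open.
Joint ranges: [-2.94, 2.94], [-0.97, 2.17], [0.19, 2.56], [-1.23, 4.37], [0.02, 3.11], [-2.88, 2.88]. Speed limits (rad/s): [2.39, 2.39, 3.01, 3.14, 3.14, 3.14].

INTERFACE

Orientations are given as a unit quaternion [w, x, y, z].
In Python, from rig import ctrl gives the robot as it stands. The module is installed in compiled form; this text tells all that it offers.
- The arm moves only by the tool drive_tool, never from a script. Its arguments are lists of equal length, an entry for each row: "gripper": the closure, from 0 (fully open) to 1 (shut); "offset": the shift along the tool's x, y, z in m, a list of three; "turn": the turn about the tool's y in degrees. In form: {"gripper": [gripper, ...], "offset": [[tx, ty, tz], ...], "turn": [turn, ...]}. A call has 1 to 20 rows; each row shifts and turns the commanded pose from where the row before left it, along the tool's axes as they then stand; what a row does not reach is not made up. A row lasts 1/12 s, in which the tool goes at most 41.7 mm and 7.16 degrees, less where a joint would pass 70% of its speed; a pose out of reach is approached as far as the arm can. A call is refused whole if a number of a shift passes 0.0417 or a number of a turn 7.16, either way. A call with a gripper value outside its range is refused whole. The fingers move at their own pace and stop on an object; "force" is the grip in N (left out, the last holds). Time passes only in rows, so rows that do not move let the fingers close. It gives the time, the measured TCP pose, the force and the opening at its end, in the units of the state.
- ctrl.sense(): the state, without advancing time (a new reading comes with each control period).
- ctrl.capture(name): name is "scene" or "top"; returns (picture, depth): 420x560x3 uint8, red, green, blue; 420x560 float32, mm along the optical axis (not along the pixel's ray), 0 where there is no reading.
- ctrl.camera_params(name): a dict with "fovy" (degrees; the focal length in pixels is half the picture's height over the tangent of half this angle, whatever the lens; pixels are square), "cx", "cy" (the principal point, pixels), "view" (4x4, takes a point from world to camera coordinates). Camera axes: x right, y down, z forward; pixel columns grow to the right and rows downward; lengths in mm; the calibration is good to about 2 mm. A picture is of the moment at which its call begins. camera_params takes no time and is no camera call.
- ctrl.finish_job(): hands the job in, once; it reports no verdict.
Trained networks look in the newest picture that a camera, given by its name, has taken for a name from the list of things; names that differ only in an ending like _2 or _b are one class to them, and where a whole thing is asked for, a point or a joint stands for the part that bears it (a point fixed in the world has none). Each returns a list of dicts, best first, with "score" (0 to 1); they miss things now and then, are a little off and sometimes report something else, mostly with a low value. They report only what shows in the picture. A call takes as long as a camera call. They do not tell look-alikes from the thing itself.
- ctrl.boxes_of(camera, query): "centre" ([x, y, z] in mm, in the coordinates of the camera as it stood for that picture, good to about 4 mm: the middle of the surface that is visible of it).
- ctrl.regions_of(camera, query): "mask" (420x560 bool, what is visible of it).
- ctrl.pinpoint(camera, query): "centre" ([x, y, z] in mm, in the coordinates of the camera as it stood for that picture, good to about 4 mm: a listed point, or the origin of a listed thing).
The state is a dict: "time_s": time; "joints": joint angles; "dq": joint speeds; "tau": joint torques, N m; "eef_pos": TCP position; "ee_rot": TCP orientation; "force": force on the tool from outside, world axes, zero at the start; "wrist_torque": the same for the moment, N m; "grip_width": opening from 0.0 (shut) to 1.0 (fully open).
Only numpy, scipy, OpenCV 4.12 (cv2) and the standard library are available. Lean on these libraries where they do the work, as an engineer would, in place of code of your own. Each camera call takes 0.05 s, during which the arm holds its last target.

## Working session

There is one attempt and no reset: what is moved stays moved. The work goes in short steps, Python scripts to look and compute and a tool call to move; the robot and the scene stay as the last step left them, time stands still between calls to the robot, and variables do not carry over. Pictures are saved under pics/ and viewed, and the job is handed in when it is done.

Besides the shell and the picture viewer there is one more tool, called after ">>>" by a JSON object that holds its "method" and its "body". drive_tool: Moves the arm, as the interface text tells. Its arguments: {"type":"object","properties":{"gripper":{"type":"array","items":{"type":"number"}},"offset":{"type":"array","items":{"type":"array","items":{"type":"number"}}},"turn":{"type":"array","items":{"type":"number"}},"force":{"type":"number"}},"required":["gripper","offset","turn"]}

```bash
mkdir -p pics
python3 - <<'E'
from rig import ctrl
import cv2,numpy as np
for n in("scene","top"):
    p,d=ctrl.capture(n); cv2.imwrite(f"pics/{n}0.png",p[:,:,::-1]); np.savez(f"{n}0.npz",p=p,d=d)
    c=ctrl.camera_params(n); print(n,c["fovy"],c["cx"],c["cy"]);print(np.array(c["view"]).round(3))
print({k:np.round(v,3) for k,v in ctrl.sense().items()})
E
```

```text
scene 53.303940881809055 280.83698875125566 210.2408214679353
[[-6.91000e-01  7.22000e-01 -1.80000e-02  4.13108e+02]
 [ 4.52000e-01  4.14000e-01 -7.90000e-01 -1.87315e+02]
 [-5.63000e-01 -5.54000e-01 -6.13000e-01  1.41417e+03]
 [ 0.00000e+00  0.00000e+00  0.00000e+00  1.00000e+00]]
top 50.26082224883166 276.7041000768674 214.66507946974247
[[ 5.000000e-03 -1.000000e+00 -7.000000e-03 -3.757800e+01]
 [-9.960000e-01 -5.000000e-03 -8.800000e-02  5.602340e+02]
 [ 8.800000e-02  8.000000e-03 -9.960000e-01  1.141949e+03]
 [ 0.000000e+00  0.000000e+00  0.000000e+00  1.000000e+00]]
{'time_s': np.float64(0.1), 'joints': array([-1.44 ,  0.313,  1.498,  0.   ,  1.331, -0.223]), 'dq': array([-0.   , -0.003, -0.002, -0.   , -0.002,  0.002]), 'tau': array([ 2.0000e-03, -4.1290e+01, -2.6014e+01, -0.0000e+00,  3.0000e-03,
        0.0000e+00]), 'eef_pos': array([ 181.845, -492.263,  230.796]), 'ee_rot': array([ 0.58 , -0.58 ,  0.404, -0.404]), 'force': array([ 0.466,  0.487, -0.382]), 'wrist_torque': array([ 0.014, -0.05 ,  0.047]), 'grip_width': np.float64(0.996)}
```

View pics/scene0.png

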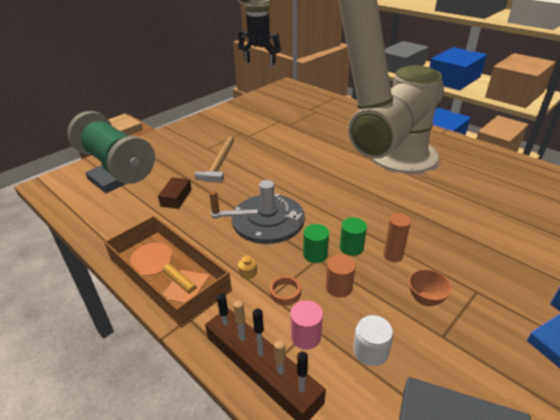

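View pics/top0.png

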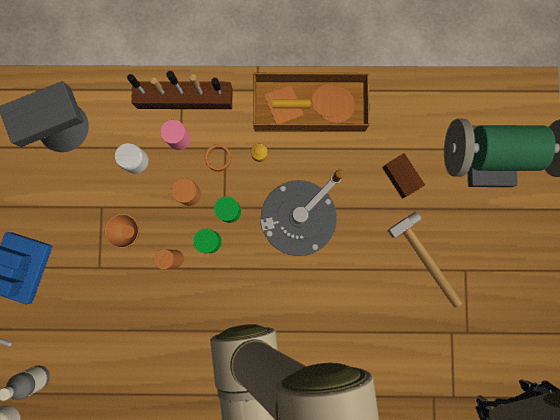

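```bash
cat > h.py <<'E'
from rig import ctrl
import cv2,numpy as np
np.set_printoptions(suppress=True,precision=1)
def f(c): return 210/np.tan(np.radians(c["fovy"])/2)
def w(c,p):
    V=np.array(c["view"]); return V[:3,:3].T@(np.array(p)-V[:3,3])
def cloud(n,d):
    c=ctrl.camera_params(n); F=f(c); v,u=np.mgrid[:420,:560]
    P=np.stack([(u-c["cx"])/F*d,(v-c["cy"])/F*d,d],-1)
    V=np.array(c["view"]); return (P-V[:3,3])@V[:3,:3]
def pix(c,P):
    V=np.array(c["view"]); q=V[:3,:3]@np.array(P)+V[:3,3]; return f(c)*q[0]/q[2]+c["cx"],f(c)*q[1]/q[2]+c["cy"]
E
python3 - <<'E'
from h import *
for n in("top","scene"):
    c=ctrl.camera_params(n)
    for q in("cup","stake_top","handle","click_block","third_notch","tumbler"):
        for r in ctrl.pinpoint(n,q)[:5]:
            P=w(c,r["centre"]); print(n,q,round(r["score"],2),P,np.array(pix(c,P)))
    z=np.load(n+"0.npz"); p,d=z["p"],z["d"]
    C=cloud(n,d)
    for r in ctrl.regions_of(n,"cup")[:5]:
        m=r["mask"]; Q=C[m&(d>0)]; t=Q[Q[:,2]>np.percentile(Q[:,2],90)-4]
        print("reg",round(r["score"],2),p[m].mean(0),Q.mean(0),"topz",np.percentile(Q[:,2],95),(t.min(0)+t.max(0))/2,t.max(0)-t.min(0))
print(ctrl.sense()["time_s"])
z=np.load("top0.npz"); p=z["p"]
cv2.imwrite("pics/crop1.png",cv2.resize(np.hstack([p[160:270,150:250],p[160:270,255:355]])[:,:,::-1],None,fx=4,fy=4,interpolation=cv2.INTER_CUBIC))
E
```

```text
top cup 0.96 [615.1 198.5   2.2] [189.5 194.6]
top cup 0.7 [492.  143.9   0.4] [209.2 240.9]
top cup 0.63 [765.1 232.   -2.9] [178.8 139.9]
top cup 0.58 [574.1  92.    0. ] [229.2 210.1]
top cup 0.38 [701.1 342.9  -2. ] [137.1 163. ]
top stake_top 0.86 [556.2 -94.9 117.4] [301.4 213.1]
top handle 0.46 [ 655.8 -189.9   36.2] [336.6 177.9]
top click_block 0.37 [ 659.1 -190.6   35.5] [336.8 176.7]
top click_block 0.18 [615.6 199.3   1.7] [189.2 194.5]
top third_notch 0.95 [511.2 -66.9  37.5] [289.1 233.4]
top tumbler 0.61 [441.3 237.    0.9] [173.5 259.9]
reg 0.91 [ 28.2 129.8  49.3] [570.5  89.8  68.6] topz 78.22381049234541 [572.1  91.6  77. ] [60.7 60.1  7.3]
reg 0.84 [160.6  98.5  51.9] [614.  195.1  65.9] topz 77.66203838701736 [617.  199.9  77.2] [61.3 60.6  8.3]
reg 0.62 [ 32.6 129.5  49.8] [491.1 138.9  64.1] topz 78.03475148943731 [492.  142.5  76.9] [59.5 60.1  7.2]
scene cup 0.84 [491.2 150.6  -0.6] [353.1 248.9]
scene cup 0.8 [617.7 199.   -2. ] [337.5 287.1]
scene cup 0.78 [771.3 234.6   2.4] [305.1 336.8]
scene cup 0.76 [574.7  93.1   1.7] [314.3 254.5]
scene stake_top 0.89 [553.4 -90.8 120.7] [266.4 183.1]
scene handle 0.61 [ 657.  -188.5   36. ] [214.7 211.5]
scene third_notch 0.64 [510.3 -67.1  34.6] [284.9 206. ]
scene tumbler 0.63 [448.2 240.5   1.8] [393.6 256.4]
reg 0.96 [ 42.2 106.3  48.5] [583.3 101.3  50.3] topz 76.14663268105276 [573.8  93.5  75. ] [63.4 63.3  6.3]
reg 0.96 [184.2 102.4 120.3] [779.  241.6  56.1] topz 76.44888480440265 [770.1 233.7  75.2] [61.8 60.9  6.5]
reg 0.86 [142.9  86.8  55.1] [628.1 207.8  52.3] topz 76.5617629669808 [618.9 201.3  75.3] [63.8 61.   6.5]
reg 0.86 [ 41.3 105.4  48. ] [504.7 152.3  51.1] topz 76.45927646060481 [494.6 144.1  75.5] [63.9 61.1  7.3]
0.8
```

View pics/crop1.png

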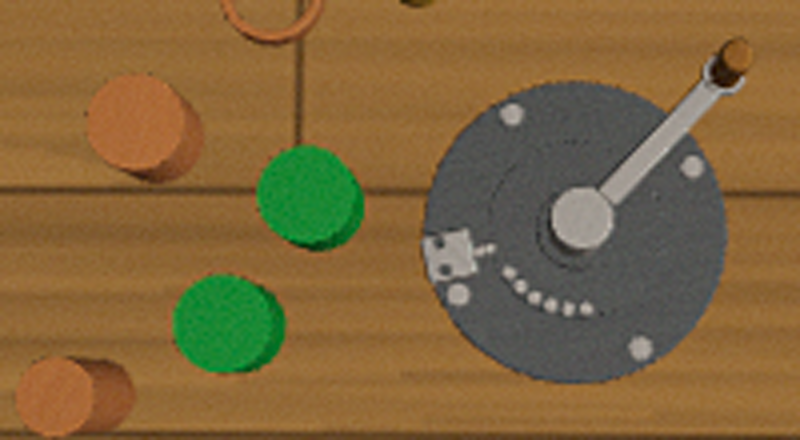

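Run:
```python
from h import *
for n in("top","scene"):
    z=np.load(n+"0.npz"); d=z["d"]; p=z["p"]; C=cloud(n,d)
    r=np.hypot(C[...,0]-555,C[...,1]+93)
    m=(d>0)&(r<40)&(C[...,2]>112); Q=C[m]; print(n,"stake",m.sum(),np.median(Q,0),(Q.min(0)+Q.max(0))/2,Q.max(0)-Q.min(0))
    m=(d>0)&(r>68)&(r<102)&(C[...,2]>46)&(C[...,2]<60)&(C[...,1]>-60); Q=C[m]; print("block",m.sum(),np.median(Q,0),(Q.min(0)+Q.max(0))/2,Q.max(0)-Q.min(0))
    rh=np.hypot(C[...,0]-657,C[...,1]+189)
    m=(d>0)&(rh<30)&(C[...,2]>50);Q=C[m]; print("handle",m.sum(),np.median(Q,0),Q[Q[:,2]>97].mean(0))
    c=ctrl.camera_params(n)
    print([ (round(x["score"],2),w(c,x["centre"])) for x in ctrl.boxes_of(n,"click_block")[:3]])
c=ctrl.camera_params("top")
print(pix(c,[555,-93,120]),)
def ray(u,v,zz):
    F=f(c);V=np.array(c["view"]);dr=V[:3,:3].T@np.array([(u-c["cx"])/F,(v-c["cy"])/F,1]);o=-V[:3,:3].T@V[:3,3];return o+dr*(zz-o[2])/dr[2]
print("blk",ray(268,223.7,52))
for a in [(509,271),(521,286),(535,297),(551,304),(569,309),(587,309)]:
    q=ray(a[0]/4-100+255-.4,a[1]/4+160-.4,36);dd=q[:2]-[555,-93];print(q,np.hypot(*dd),np.degrees(np.arctan2(dd[1],dd[0]))%360)
```

```text
top stake 192 [553.9 -91.3 120.1] [554.1 -90.3 119. ] [34.2 36.  13.8]
block 147 [536.5 -10.4  51.6] [535.5  -9.1  51.9] [33.2 33.4 11.4]
handle 89 [ 652.6 -185.1   98. ] [ 655.9 -186.4  100.3]
[(0.62, array([534.4, -14.4,  54. ]))]
scene stake 131 [559.8 -87.1 119.4] [556.  -88.8 117.4] [38.8 38.7 10.7]
block 99 [541.3  -4.8  52. ] [539.2  -9.2  52.2] [35.3 34.8 11.8]
handle 150 [ 662.4 -178.8   80.9] [ 659.2 -183.   100.1]
[(0.76, array([548.8,  -3.3,  44.1])), (0.29, array([570.7, -82.5,  26.9]))]
(np.float64(300.7200907611204), np.float64(213.5205485431483))
blk [534.9 -13.1  52. ]
[526.7 -48.3  36. ] 52.8742374099404 122.37000485263621
[517.1 -56.1  36. ] 52.918341445942346 135.78243537229042
[510.  -65.1  36. ] 52.90085846198999 148.18749424805645
[505.6 -75.4  36. ] 52.44114402881708 160.38948099870262
[502.4 -87.   36. ] 52.89773406454681 173.44187008409222
[502.5 -98.5  36. ] 52.78294954411552 185.99082936758742
```

```bash
cat >> h.py <<'E'
def pose():
    from scipy.spatial.transform import Rotation as Ro
    s=ctrl.sense(); q=s["ee_rot"]; return s,Ro.from_quat(np.r_[q[1:],q[0]]).as_matrix()
def go(P):
    s,R=pose(); print("t",s["time_s"].round(2),"pos",s["eef_pos"],"yaw x",np.degrees(np.arctan2(R[1,0],R[0,0])),"off mm in tool",R.T@(np.array(P)-s["eef_pos"]), "F",s["force"],"w",s["grip_width"].round(3))
    return R
E
python3 - <<'E'
from h import *
print(go([618,200,180]).round(3))
E
```

```text
Traceback (most recent call last):
  File "h.py", line 17, in go
    s,R=pose(); print("t",s["time_s"].round(2),"pos",s["eef_pos"],"yaw x",np.degrees(np.arctan2(R[1,0],R[0,0])),"off mm in tool",R.T@(np.array(P)-s["eef_pos"]), "F",s["force"],"w",s["grip_width"].round(3))
                          ^^^^^^^^^^^^^^^^^
AttributeError: 'float' object has no attribute 'round'
```

```bash
sed -i 's/s\["time_s"\].round(2)/round(s["time_s"],2)/; s/s\["grip_width"\].round(3)/round(float(s["grip_width"]),3)/' h.py
python3 - <<'E'
from h import *
print(go([618,200,230]).round(3))
E
```

```text
t 0.9 pos [ 181.9 -492.5  231.3] yaw x -69.72638985009044 off mm in tool [-498.5    1.3  649. ] F [ 0.1 -0.1 -0. ] w 1.0
[[ 0.3  0.   0.9]
 [-0.9 -0.   0.3]
 [ 0.  -1.   0. ]]
```

>>> {"method": "drive_tool", "body": {"gripper": [0,0,0,0,0,0,0,0,0,0,0,0,0,0,0,0,0,0,0,0], "offset": [[-0.024,0,0.032],[-0.025,0,0.032],[-0.025,0,0.033],[-0.025,0,0.033],[-0.025,0,0.033],[-0.025,0,0.033],[-0.025,0,0.033],[-0.025,0,0.033],[-0.025,0,0.033],[-0.025,0,0.033],[-0.025,0,0.033],[-0.025,0,0.033],[-0.025,0,0.033],[-0.025,0,0.033],[-0.025,0,0.033],[-0.025,0,0.033],[-0.025,0,0.033],[-0.025,0,0.033],[-0.025,0,0.032],[-0.025,0,0.026]], "turn": [0,0,0,0,0,0,0,0,0,0,0,0,0,0,0,0,0,0,0,0]}}

```text
time_s: 2.57
eef_pos: [619.7, 203.0, 230.9]
ee_rot: [0.58, -0.58, 0.404, -0.404]
force: [-0.2, -1.7, -0.5]
grip_width: 1.002
```

Run:
```python
from h import *
go([618,200,35])
```

```text
t 2.57 pos [619.7 203.  230.9] yaw x -69.70784353402347 off mm in tool [  2.2 195.9  -2.6] F [-0.2 -1.7 -0.5] w 1.002
```

>>> {"method": "drive_tool", "body": {"gripper": [0,0,0,0,0,0,0,0,0,0], "offset": [[0.002,0.016,-0.002],[0,0.03,0],[0,0.03,0],[0,0.03,0],[0,0.03,0],[0,0.025,0],[0,0.02,0],[0,0.015,0],[0,0.01,0],[0,0,0]], "turn": [0,0,0,0,0,0,0,0,0,0]}}

```text
time_s: 3.4
eef_pos: [616.5, 198.1, 23.1]
ee_rot: [-0.579, 0.581, -0.405, 0.403]
force: [-0.7, 0.2, -0.1]
grip_width: 0.998
```

Run:
```python
from h import *
go([618,200.5,25])
for n in("scene","top"):
    p,d=ctrl.capture(n); 
    if n=="scene": cv2.imwrite("pics/s1.png",cv2.resize(p[180:340,250:450,::-1],None,fx=4,fy=3.7))
```

```text
t 3.4 pos [616.5 198.1  23.1] yaw x -69.73016797678886 off mm in tool [-1.8 -1.9  2.2] F [-0.7  0.2 -0.1] w 0.998
```

View pics/s1.png

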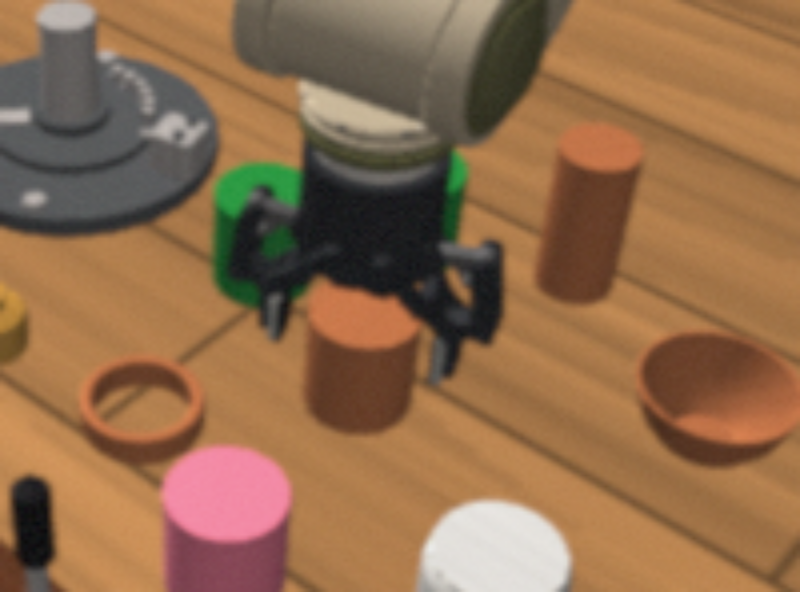

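The gripper straddles the copper cup (crop 360,360), with the greens and collar clear.

>>> {"method": "drive_tool", "body": {"gripper": [0,0.2,0.4,0.6,0.6,0.6,0.6,0.6,0.6], "offset": [[-0.002,0,0.002],[0,0,0],[0,0,0],[0,0,0],[0,0,0],[0,0,0],[0,0,0],[0,0,0],[0,0,0]], "turn": [0,0,0,0,0,0,0,0,0], "force": 40}}

```text
time_s: 4.25
eef_pos: [619.3, 201.0, 26.5]
ee_rot: [0.581, -0.58, 0.404, -0.405]
force: [-0.2, 1.0, 5.4]
grip_width: 0.721
```

>>> {"method": "drive_tool", "body": {"gripper": [0.6,0.6,0.6,0.6,0.6,0.6,0.6], "offset": [[0,-0.01,0],[0,-0.025,0],[0,-0.03,0],[0,-0.03,0],[0,-0.03,0],[0,-0.015,0],[0,0,0]], "turn": [0,0,0,0,0,0,0]}}

```text
time_s: 4.83
eef_pos: [620.0, 201.0, 169.9]
ee_rot: [0.582, -0.579, 0.402, -0.406]
force: [1.1, 0.3, -1.3]
grip_width: 0.722
```

Run:
```python
from h import *
go([555,-91,170])
p,d=ctrl.capture("scene"); cv2.imwrite("pics/s2.png",cv2.resize(p[140:340,200:450,::-1],None,fx=3,fy=3))
```

```text
t 4.83 pos [620.  201.  169.9] yaw x -69.72917092570118 off mm in tool [ 251.4   -0.8 -162.2] F [ 1.1  0.3 -1.3] w 0.722
```

View pics/s2.png

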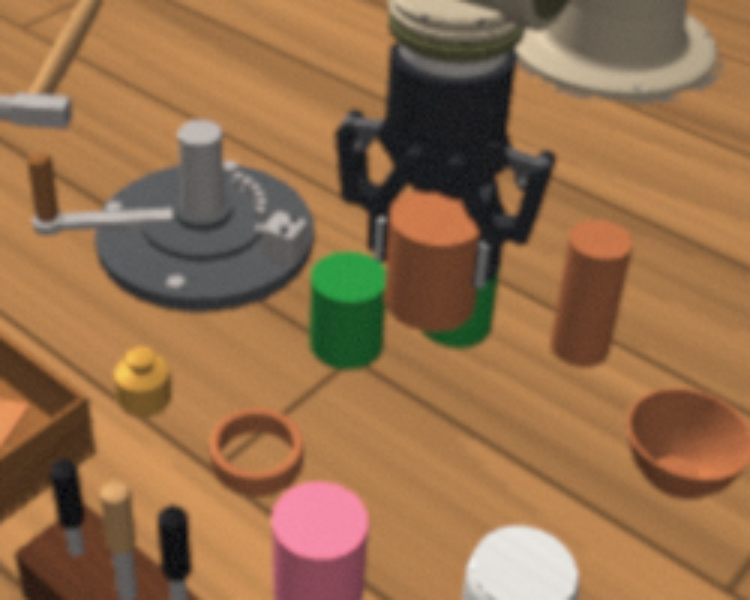

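>>> {"method": "drive_tool", "body": {"gripper": [0.6,0.6,0.6,0.6,0.6,0.6,0.6,0.6,0.6,0.6,0.6,0.6,0.6,0.6], "offset": [[0.01,0,-0.006],[0.02,0,-0.013],[0.023,0,-0.015],[0.023,0,-0.015],[0.023,0,-0.015],[0.023,0,-0.015],[0.023,0,-0.015],[0.023,0,-0.015],[0.023,0,-0.015],[0.023,0,-0.014],[0.02,0,-0.012],[0.017,0,-0.012],[0,0,0],[0,0,0]], "turn": [0,0,0,0,0,0,0,0,0,0,0,0,0,0]}}

```text
time_s: 6.05
eef_pos: [552.5, -91.7, 163.7]
ee_rot: [-0.579, 0.58, -0.406, 0.404]
force: [-0.0, 0.1, -2.5]
grip_width: 0.717
```

Run:
```python
from h import *
go([555,-91,170])
p,d=ctrl.capture("scene"); cv2.imwrite("pics/s3.png",cv2.resize(p[100:260,180:380,::-1],None,fx=3.7,fy=3.7))
C=cloud("scene",d)
hsv=cv2.cvtColor(p,cv2.COLOR_RGB2HSV)
c=ctrl.camera_params("scene")
for r in ctrl.pinpoint("scene","cup"): print(r["score"],w(c,r["centre"]))
for r in ctrl.regions_of("scene","cup"):
    m=r["mask"]&(d>0);Q=C[m];Q=Q[Q[:,2]>100]
    if len(Q)>50:
        A=np.c_[2*Q[:,:2],np.ones(len(Q))]; S=Q[(Q[:,2]<205)]
        A=np.c_[2*S[:,:2],np.ones(len(S))];x=np.linalg.lstsq(A,(S[:,:2]**2).sum(1),rcond=None)[0];print("circ",x[:2],np.sqrt(x[2]+x[0]**2+x[1]**2),Q.min(0),Q.max(0),r["score"])
```

```text
t 6.05 pos [552.5 -91.7 163.7] yaw x -69.85393621117471 off mm in tool [ 0.2 -6.3  2.6] F [-0.   0.1 -2.5] w 0.717
0.82 [490.  145.8  -0.5]
0.81 [571.4  90.    0.2]
0.81 [768.5 232.9  -0.8]
0.64 [548.  -96.2 135.8]
circ [553.  -91.5] 29.55648398400953 [ 530.  -122.7  121.2] [585.2 -54.2 214. ] 0.68
```

View pics/s3.png

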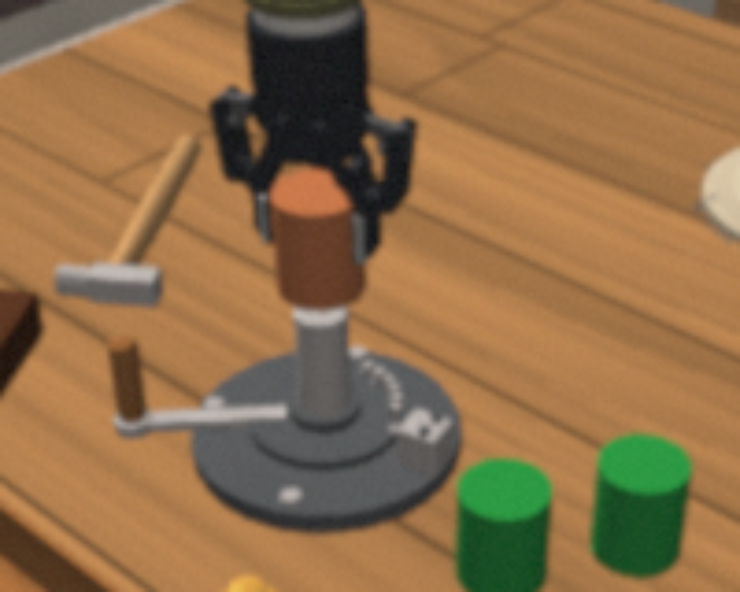

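>>> {"method": "drive_tool", "body": {"gripper": [0.6,0.6,0.6,0.6,0.6,0.6,0.6,0.6,0.6], "offset": [[0,0,0.002],[0,0.01,0],[0,0.015,0],[0,0.015,0],[0,0.015,0],[0,0.015,0],[0,0.008,0],[0,0.002,0],[0,0,0]], "turn": [0,0,0,0,0,0,0,0,0]}}

```text
time_s: 6.95
eef_pos: [555.5, -89.8, 84.8]
ee_rot: [-0.58, 0.58, -0.404, 0.404]
force: [0.0, 0.5, -0.9]
grip_width: 0.719
```

>>> {"method": "drive_tool", "body": {"gripper": [0.6,0.6,0.6,0.6,0.6], "offset": [[0,0.002,0],[0,0.002,0],[0,0.002,0],[0,0,0],[0,0,0]], "turn": [0,0,0,0,0]}}

```text
time_s: 7.37
eef_pos: [555.7, -90.1, 79.4]
ee_rot: [0.58, -0.58, 0.404, -0.404]
force: [0.2, 0.2, -2.4]
grip_width: 0.719
```

>>> {"method": "drive_tool", "body": {"gripper": [0.6,0.6,0.6,0.6,0.6], "offset": [[0,0.001,0],[0,0.001,0],[0,0.001,0],[0,0,0],[0,0,0]], "turn": [0,0,0,0,0]}}

```text
time_s: 7.78
eef_pos: [555.8, -90.1, 76.5]
ee_rot: [0.58, -0.58, 0.404, -0.404]
force: [-1.8, 0.3, 1.2]
grip_width: 0.718
```

>>> {"method": "drive_tool", "body": {"gripper": [0.6,0.6,0.6], "offset": [[0,0.001,0],[0,0,0],[0,0,0]], "turn": [0,0,0]}}

```text
time_s: 8.03
eef_pos: [555.8, -90.2, 76.5]
ee_rot: [0.58, -0.58, 0.404, -0.404]
force: [-5.0, 1.4, 11.0]
grip_width: 0.719
```

>>> {"method": "drive_tool", "body": {"gripper": [0.25,0.2,0.1,0,0,0,0,0], "offset": [[0,0,0],[0,0,0],[0,0,0],[0,0,0],[0,0,0],[0,0,0],[0,0,0],[0,-0.003,0]], "turn": [0,0,0,0,0,0,0,0]}}

```text
time_s: 8.7
eef_pos: [555.3, -90.0, 77.9]
ee_rot: [-0.58, 0.58, -0.405, 0.404]
force: [0.2, -0.2, 0.2]
grip_width: 0.997
```

>>> {"method": "drive_tool", "body": {"gripper": [0,0,0,0,0,0,0], "offset": [[0,-0.01,0],[0,-0.02,0],[0,-0.02,0],[0,-0.025,0],[0,-0.025,0],[0,-0.02,0],[0,0,0]], "turn": [0,0,0,0,0,0,0]}}

```text
time_s: 9.28
eef_pos: [557.1, -90.6, 203.6]
ee_rot: [0.581, -0.58, 0.401, -0.407]
force: [1.3, 0.5, 0.2]
grip_width: 1.003
```

Run:
```python
from h import *
go([656,-189,195])
for n in("scene","top"):
    p,d=ctrl.capture(n); C=cloud(n,d); c=ctrl.camera_params(n)
    if n=="scene": cv2.imwrite("pics/s4.png",cv2.resize(p[140:300,180:380,::-1],None,fx=3.7,fy=3.7))
    r=np.hypot(C[...,0]-555,C[...,1]+91)
    m=(d>0)&(r<45)&(C[...,2]>115)&(C[...,2]<140);Q=C[m];print(n,"cup top",m.sum(),np.median(Q[Q[:,2]>120],0) if m.sum() else 0,(Q.min(0)+Q.max(0))/2)
    for q in("handle","third_notch","click_block","cup","stake_top"):
        for r in ctrl.pinpoint(n,q)[:2]: print(n,q,round(r["score"],2),w(c,r["centre"]))
```

```text
t 9.28 pos [557.1 -90.6 203.6] yaw x -69.72151822637406 off mm in tool [126.5   9.6  58.6] F [1.3 0.5 0.2] w 1.003
scene cup top 321 [557.5 -87.8 124.7] [557.2 -89.4 121.4]
scene handle 0.76 [ 656.6 -186.5   34.2]
scene third_notch 0.7 [509.7 -69.3  35.2]
scene click_block 0.48 [508.3 -69.3  36.3]
scene cup 0.81 [552.7 -90.7  49.9]
scene cup 0.81 [489.3 145.4  -2.4]
top cup top 76 [529.9 -86.3 125. ] [531.9 -90.  123.1]
top handle 0.38 [ 654.9 -189.6   33.3]
top third_notch 0.77 [510.1 -67.8  34. ]
top third_notch 0.53 [715.5 124.3  -4.5]
top click_block 0.43 [714.4 121.2  -2.3]
top cup 0.97 [493.4 143.5   0.3]
top cup 0.84 [573.6  88.9  -0.7]
top stake_top 0.87 [556.  -90.4 114.8]
```

View pics/s4.png

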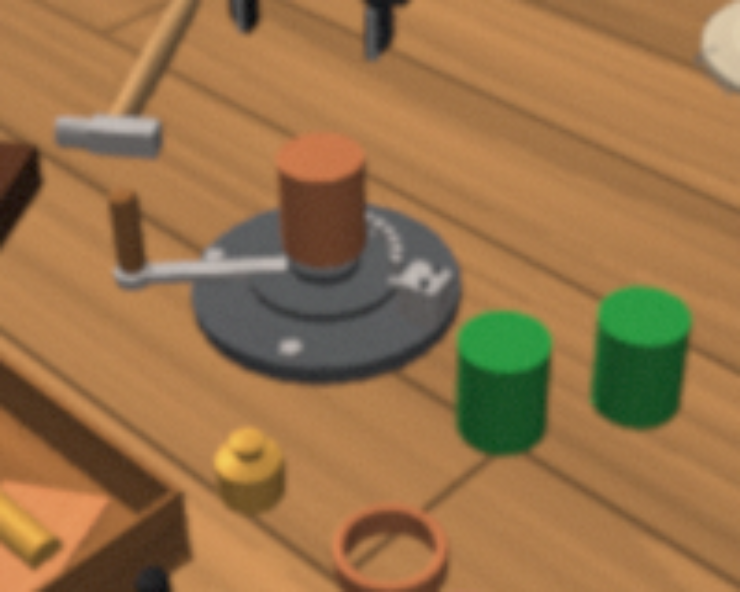

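>>> {"method": "drive_tool", "body": {"gripper": [0,0,0,0,0,0,0,0,0,0,0,0,0,0], "offset": [[0,0,0],[0,0,0],[0,0,0],[0,0,0],[0,0,0],[0,0,0],[0,0,0],[0,0,0],[0,0,0],[0,0,0],[0,0,0],[0,0,0],[0,0,0],[0,0,0]], "turn": [-7,-7,-7,-7,-7,-7,-7,-7,-7,-7,-7,-7,-6,0]}}

```text
time_s: 11.05
eef_pos: [555.6, -90.1, 198.2]
ee_rot: [0.696, -0.696, -0.126, 0.126]
force: [-0.1, -0.0, -0.2]
grip_width: 1.0
```

Run:
```python
from h import *
go([656,-188.5,150])
```

```text
t 11.05 pos [555.6 -90.1 198.2] yaw x 20.479951068720133 off mm in tool [  59.6   48.2 -127.3] F [-0.1 -0.  -0.2] w 1.0
```

>>> {"method": "drive_tool", "body": {"gripper": [0,0,0,0,0,0,0,0,0,0], "offset": [[0.006,0,-0.013],[0.011,0,-0.024],[0.012,0.004,-0.025],[0.012,0.01,-0.025],[0.011,0.012,-0.024],[0.007,0.012,-0.016],[0,0.01,0],[0,0,0],[0,0,0],[0,0,0]], "turn": [0,0,0,0,0,0,0,0,0,0]}}

```text
time_s: 11.88
eef_pos: [654.9, -188.1, 151.5]
ee_rot: [-0.696, 0.696, 0.125, -0.124]
force: [-0.3, -0.6, 0.8]
grip_width: 1.001
```

Run:
```python
from h import *
go([656,-188.5,46])
p,d=ctrl.capture("scene"); cv2.imwrite("pics/s5.png",cv2.resize(p[100:260,150:350,::-1],None,fx=3.7,fy=3.7))
```

```text
t 11.88 pos [ 654.9 -188.1  151.5] yaw x 20.247666676633024 off mm in tool [  0.8 105.5  -0.6] F [-0.3 -0.6  0.8] w 1.001
```

View pics/s5.png

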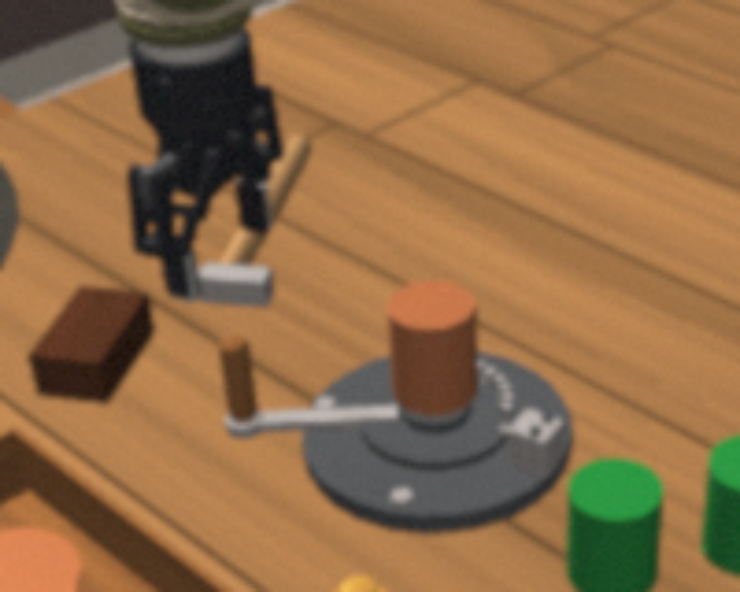

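>>> {"method": "drive_tool", "body": {"gripper": [0,0,0,0,0,0,0], "offset": [[0,0.015,0],[0,0.02,0],[0,0.025,0],[0,0.02,0],[0,0.015,0],[0,0.01,0],[0,0,0]], "turn": [0,0,0,0,0,0,0]}}

```text
time_s: 12.52
eef_pos: [654.2, -188.1, 44.0]
ee_rot: [0.697, -0.696, -0.124, 0.125]
force: [-1.3, -0.6, 1.0]
grip_width: 0.995
```

>>> {"method": "drive_tool", "body": {"gripper": [0.4,0.6,0.7,0.8,0.9,1,1,1,1,1,1,1], "offset": [[0,0,0],[0,0,0],[0,0,0],[0,0,0],[0,0,0],[0,0,0],[0,0,0],[0,0,0],[0,0,0],[0,0,0],[0,0,0],[0,0,0]], "turn": [0,0,0,0,0,0,0,0,0,0,0,0], "force": 60}}

```text
time_s: 13.52
eef_pos: [655.7, -188.8, 46.2]
ee_rot: [-0.696, 0.696, 0.125, -0.124]
force: [4.1, 2.8, 5.5]
grip_width: 0.244
```

Run:
```python
from h import *
go([656,-188.5,46])
p,d=ctrl.capture("scene"); cv2.imwrite("pics/s6.png",cv2.resize(p[100:260,150:350,::-1],None,fx=3.7,fy=3.7))
c=ctrl.camera_params("scene")
for q in("third_notch","handle"):
  for r in ctrl.pinpoint("scene",q)[:1]: print(q,r["score"],w(c,r["centre"]))
```

```text
t 13.52 pos [ 655.7 -188.8   46.2] yaw x 20.275872094744535 off mm in tool [0.3 0.2 0.2] F [4.1 2.8 5.5] w 0.244
handle 0.65 [ 656.4 -186.9   34.1]
```

View pics/s6.png

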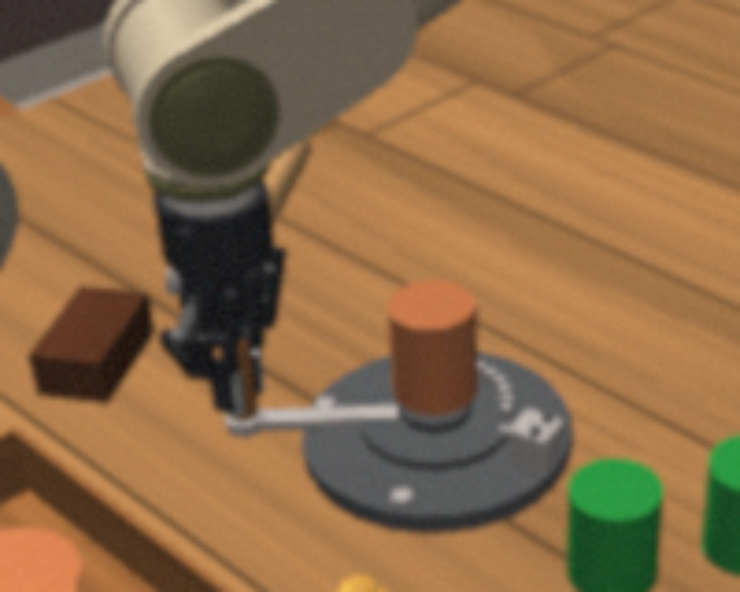

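```bash
cat > arc.py <<'E'
import numpy as np
yaw=np.radians(20.3); x=np.array([np.cos(yaw),np.sin(yaw)]); z=np.array([-np.sin(yaw),np.cos(yaw)])
c=np.array([555,-91]); a0=np.arctan2(-188.8+91,655.9-555); r=140
def P(t): return c+r*np.array([np.cos(a0-t),np.sin(a0-t)])
def tab(t0,t1,n):
    for a,b in zip(np.linspace(t0,t1,n+1)[:-1],np.linspace(t0,t1,n+1)[1:]):
        d=P(b)-P(a); print(round(b,3),"x %.1f z %.1f"%(d@x,d@z),P(b).round(1))
E
python3 -c "
from arc import *
tab(0,.2,5);tab(.2,1.04,21)"
```

```text
0.04 x -5.1 z -2.3 [ 651.6 -192.4]
0.08 x -5.2 z -2.1 [ 647.4 -196.2]
0.12 x -5.3 z -1.9 [ 643.1 -199.8]
0.16 x -5.3 z -1.7 [ 638.7 -203.2]
0.2 x -5.4 z -1.5 [ 634.2 -206.5]
0.24 x -5.5 z -1.3 [ 629.5 -209.5]
0.28 x -5.5 z -1.0 [ 624.7 -212.4]
0.32 x -5.5 z -0.8 [ 619.8 -215.1]
0.36 x -5.6 z -0.6 [ 614.8 -217.6]
0.4 x -5.6 z -0.4 [ 609.6 -219.9]
0.44 x -5.6 z -0.1 [ 604.4 -222. ]
0.48 x -5.6 z 0.1 [ 599.2 -223.8]
0.52 x -5.6 z 0.3 [ 593.8 -225.5]
0.56 x -5.6 z 0.5 [ 588.4 -227. ]
0.6 x -5.5 z 0.7 [ 583.  -228.2]
0.64 x -5.5 z 1.0 [ 577.4 -229.2]
0.68 x -5.5 z 1.2 [ 571.9 -230. ]
0.72 x -5.4 z 1.4 [ 566.3 -230.5]
0.76 x -5.4 z 1.6 [ 560.7 -230.9]
0.8 x -5.3 z 1.8 [ 555.1 -231. ]
0.84 x -5.2 z 2.0 [ 549.5 -230.9]
0.88 x -5.1 z 2.2 [ 544.  -230.6]
0.92 x -5.0 z 2.5 [ 538.4 -230. ]
0.96 x -4.9 z 2.7 [ 532.8 -229.2]
1.0 x -4.8 z 2.8 [ 527.3 -228.2]
1.04 x -4.7 z 3.0 [ 521.9 -227. ]
```

>>> {"method": "drive_tool", "body": {"gripper": [1,1,1,1,1,1,1], "offset": [[-0.0051,0,-0.0023],[-0.0052,0,-0.0021],[-0.0053,0,-0.0019],[-0.0053,0,-0.0017],[-0.0054,0,-0.0015],[0,0,0],[0,0,0]], "turn": [0,0,0,0,0,0,0]}}

```text
time_s: 14.25
eef_pos: [634.2, -207.0, 46.2]
ee_rot: [-0.696, 0.696, 0.125, -0.124]
force: [4.7, 2.9, 4.3]
grip_width: 0.238
```

>>> {"method": "drive_tool", "body": {"gripper": [1,1], "offset": [[-0.0055,0,-0.0013],[0,0,0]], "turn": [0,0]}}

```text
time_s: 14.42
eef_pos: [629.3, -210.2, 46.3]
ee_rot: [-0.696, 0.696, 0.125, -0.124]
force: [4.0, 2.3, 4.9]
grip_width: 0.24
```

>>> {"method": "drive_tool", "body": {"gripper": [1,1], "offset": [[-0.0055,0,-0.001],[0,0,0]], "turn": [0,0]}}

```text
time_s: 14.58
eef_pos: [624.7, -212.9, 46.2]
ee_rot: [-0.696, 0.696, 0.125, -0.123]
force: [5.8, 2.3, 4.4]
grip_width: 0.244
```

>>> {"method": "drive_tool", "body": {"gripper": [1,1], "offset": [[-0.0028,0,-0.0004],[0,0,0]], "turn": [0,0]}}

```text
time_s: 14.75
eef_pos: [622.8, -214.1, 46.2]
ee_rot: [-0.696, 0.696, 0.126, -0.123]
force: [7.1, 3.3, 4.6]
grip_width: 0.243
```

>>> {"method": "drive_tool", "body": {"gripper": [1,1], "offset": [[-0.0028,0,-0.0004],[0,0,0]], "turn": [0,0]}}

```text
time_s: 14.92
eef_pos: [620.1, -215.5, 46.2]
ee_rot: [-0.696, 0.697, 0.126, -0.123]
force: [4.7, 1.6, 5.4]
grip_width: 0.237
```

>>> {"method": "drive_tool", "body": {"gripper": [1,1], "offset": [[-0.0028,0,-0.0003],[0,0,0]], "turn": [0,0]}}

```text
time_s: 15.08
eef_pos: [617.3, -216.9, 46.2]
ee_rot: [-0.696, 0.697, 0.125, -0.124]
force: [3.1, 0.8, 6.0]
grip_width: 0.241
```

>>> {"method": "drive_tool", "body": {"gripper": [1,1], "offset": [[-0.0028,0,-0.0003],[0,0,0]], "turn": [0,0]}}

```text
time_s: 15.25
eef_pos: [614.8, -218.2, 46.2]
ee_rot: [-0.696, 0.697, 0.125, -0.124]
force: [3.9, 1.1, 6.2]
grip_width: 0.242
```

>>> {"method": "drive_tool", "body": {"gripper": [1,1], "offset": [[-0.0028,0,-0.0002],[0,0,0]], "turn": [0,0]}}

```text
time_s: 15.42
eef_pos: [612.0, -219.4, 46.2]
ee_rot: [-0.696, 0.697, 0.125, -0.124]
force: [1.2, 0.4, 5.8]
grip_width: 0.241
```

>>> {"method": "drive_tool", "body": {"gripper": [1,1], "offset": [[-0.0028,0,-0.0002],[0,0,0]], "turn": [0,0]}}

```text
time_s: 15.58
eef_pos: [609.3, -220.6, 46.2]
ee_rot: [-0.696, 0.696, 0.125, -0.124]
force: [1.8, 0.3, 6.5]
grip_width: 0.241
```

>>> {"method": "drive_tool", "body": {"gripper": [1,1], "offset": [[-0.0028,0,-0.0001],[0,0,0]], "turn": [0,0]}}

```text
time_s: 15.75
eef_pos: [606.8, -221.6, 46.2]
ee_rot: [-0.696, 0.696, 0.125, -0.124]
force: [4.0, 1.6, 5.7]
grip_width: 0.241
```

>>> {"method": "drive_tool", "body": {"gripper": [1,1], "offset": [[-0.0028,0,0],[0,0,0]], "turn": [0,0]}}

```text
time_s: 15.92
eef_pos: [604.4, -222.5, 46.2]
ee_rot: [-0.696, 0.696, 0.125, -0.124]
force: [5.3, 2.8, 5.2]
grip_width: 0.241
```

>>> {"method": "drive_tool", "body": {"gripper": [1,1], "offset": [[-0.0028,0,0],[0,0,0]], "turn": [0,0]}}

```text
time_s: 16.08
eef_pos: [601.8, -223.5, 46.2]
ee_rot: [-0.696, 0.697, 0.125, -0.124]
force: [5.2, 2.3, 5.4]
grip_width: 0.242
```

>>> {"method": "drive_tool", "body": {"gripper": [1,1], "offset": [[-0.0028,0,0.0001],[0,0,0]], "turn": [0,0]}}

```text
time_s: 16.25
eef_pos: [599.2, -224.4, 46.2]
ee_rot: [-0.696, 0.697, 0.125, -0.123]
force: [5.0, 2.0, 5.1]
grip_width: 0.242
```

>>> {"method": "drive_tool", "body": {"gripper": [1,1], "offset": [[-0.0028,0,0.0001],[0,0,0]], "turn": [0,0]}}

```text
time_s: 16.42
eef_pos: [596.8, -225.2, 46.3]
ee_rot: [-0.696, 0.697, 0.126, -0.123]
force: [6.8, 2.5, 5.1]
grip_width: 0.243
```

>>> {"method": "drive_tool", "body": {"gripper": [1,1], "offset": [[-0.0028,0,0.0002],[0,0,0]], "turn": [0,0]}}

```text
time_s: 16.58
eef_pos: [594.5, -225.9, 46.2]
ee_rot: [-0.695, 0.697, 0.126, -0.123]
force: [8.4, 2.8, 2.5]
grip_width: 0.235
```

>>> {"method": "drive_tool", "body": {"gripper": [1,1], "offset": [[-0.0028,0,0.0002],[0,0,0]], "turn": [0,0]}}

```text
time_s: 16.75
eef_pos: [591.7, -226.7, 46.2]
ee_rot: [-0.695, 0.697, 0.126, -0.123]
force: [6.4, 1.6, 3.9]
grip_width: 0.24
```

>>> {"method": "drive_tool", "body": {"gripper": [1,1], "offset": [[-0.0028,0,0.0003],[0,0,0]], "turn": [0,0]}}

```text
time_s: 16.92
eef_pos: [588.6, -227.5, 46.2]
ee_rot: [-0.696, 0.697, 0.125, -0.123]
force: [4.7, 1.6, 5.6]
grip_width: 0.243
```

Run:
```python
from h import *
print(go([588.4,-227,46.2]) is None)
for n in("scene","top"):
    p,d=ctrl.capture(n); c=ctrl.camera_params(n); np.savez(f"{n}7.npz",p=p,d=d)
    for q in("third_notch","click_block","handle"):
        for r in ctrl.pinpoint(n,q)[:2]: print(n,q,round(r["score"],2),w(c,r["centre"]))
    u,v=map(int,pix(c,[530,-40,40])); s=4 if n=="scene" else 6
    cv2.imwrite(f"pics/{n}7.png",cv2.resize(p[v-50:v+50,u-65:u+65,::-1],None,fx=6,fy=6,interpolation=cv2.INTER_CUBIC))
```

```text
t 16.92 pos [ 588.6 -227.5   46.2] yaw x 20.26604295689823 off mm in tool [-0.   0.   0.5] F [4.7 1.6 5.6] w 0.243
False
scene third_notch 0.75 [527.9 -46.1  37.6]
scene click_block 0.25 [707.6 351.3  -3.9]
scene handle 0.52 [ 588.4 -228.    36.4]
top third_notch 0.9 [528.2 -43.8  34.8]
top third_notch 0.19 [552.6 -92.8  50.4]
```

View pics/top7.png

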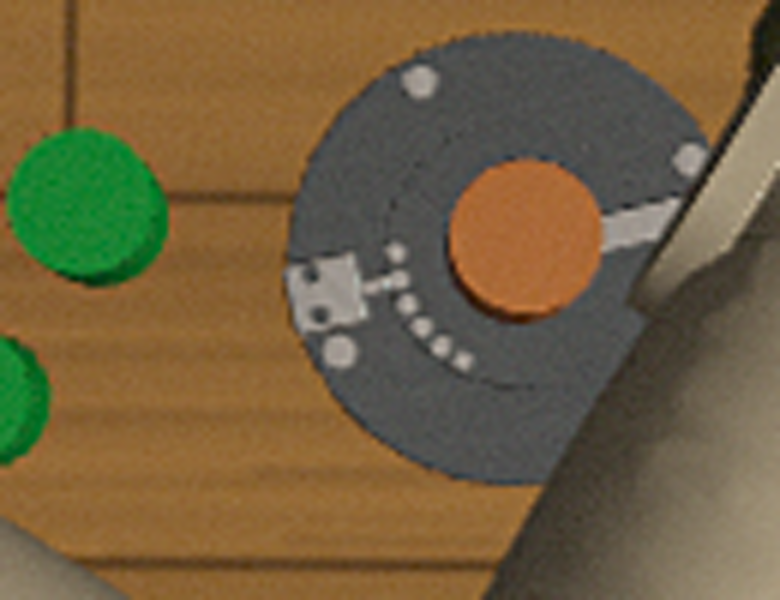

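View pics/scene7.png

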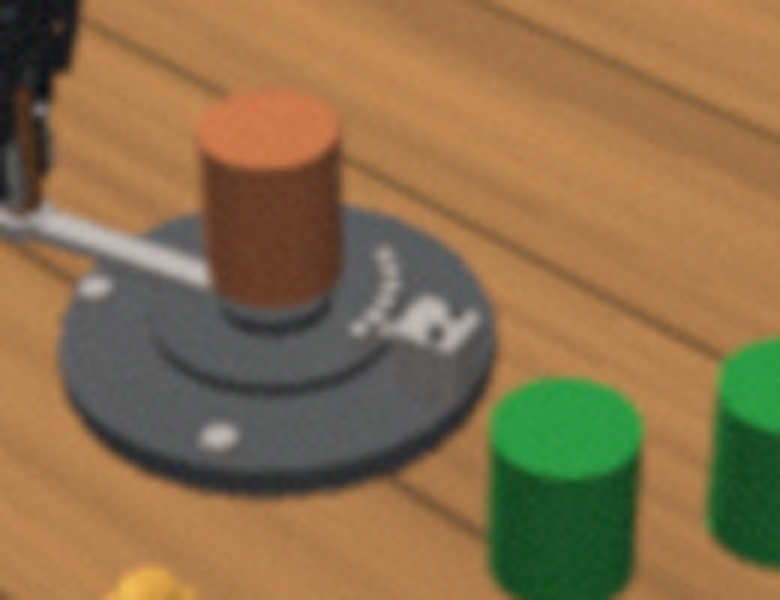

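The picture shows pin 2 (of six, crop 400,280) at the pawl tip (385,285). Force peaks came at about 0.295 and 0.515 rad, so the target is about 0.855 rad; the notch network gives 0.85.

>>> {"method": "drive_tool", "body": {"gripper": [1,1,1], "offset": [[-0.0055,0,0.0006],[-0.0055,0,0.0009],[0,0,0]], "turn": [0,0,0]}}

```text
time_s: 17.57
eef_pos: [577.1, -229.8, 46.2]
ee_rot: [-0.696, 0.696, 0.125, -0.124]
force: [4.4, 3.0, 5.0]
grip_width: 0.242
```

>>> {"method": "drive_tool", "body": {"gripper": [1,1], "offset": [[-0.0055,0,0.0011],[0,0,0]], "turn": [0,0]}}

```text
time_s: 17.73
eef_pos: [571.8, -230.5, 46.2]
ee_rot: [-0.696, 0.696, 0.125, -0.123]
force: [6.3, 3.0, 4.8]
grip_width: 0.242
```

>>> {"method": "drive_tool", "body": {"gripper": [1,1], "offset": [[-0.0027,0,0.0006],[0,0,0]], "turn": [0,0]}}

```text
time_s: 17.9
eef_pos: [569.4, -230.9, 46.2]
ee_rot: [-0.696, 0.696, 0.125, -0.123]
force: [7.3, 3.1, 5.2]
grip_width: 0.242
```

>>> {"method": "drive_tool", "body": {"gripper": [1,1], "offset": [[-0.0027,0,0.0007],[0,0,0]], "turn": [0,0]}}

```text
time_s: 18.07
eef_pos: [566.9, -231.1, 46.2]
ee_rot: [-0.696, 0.697, 0.126, -0.123]
force: [8.0, 2.6, 4.3]
grip_width: 0.24
```

>>> {"method": "drive_tool", "body": {"gripper": [1,1], "offset": [[-0.0027,0,0.0008],[0,0,0]], "turn": [0,0]}}

```text
time_s: 18.23
eef_pos: [564.4, -231.3, 46.2]
ee_rot: [-0.696, 0.697, 0.126, -0.123]
force: [8.6, 3.0, 4.3]
grip_width: 0.239
```

>>> {"method": "drive_tool", "body": {"gripper": [1,1], "offset": [[-0.0027,0,0.0008],[0,0,0]], "turn": [0,0]}}

```text
time_s: 18.4
eef_pos: [561.4, -231.4, 46.2]
ee_rot: [-0.696, 0.697, 0.126, -0.123]
force: [7.3, 3.0, 5.3]
grip_width: 0.242
```

>>> {"method": "drive_tool", "body": {"gripper": [1,1], "offset": [[-0.0027,0,0.0009],[0,0,0]], "turn": [0,0]}}

```text
time_s: 18.57
eef_pos: [558.3, -231.6, 46.2]
ee_rot: [-0.696, 0.696, 0.125, -0.123]
force: [5.2, 4.2, 7.1]
grip_width: 0.241
```

>>> {"method": "drive_tool", "body": {"gripper": [1,1], "offset": [[-0.0027,0,0.0009],[0,0,0]], "turn": [0,0]}}

```text
time_s: 18.73
eef_pos: [555.5, -231.6, 46.2]
ee_rot: [-0.696, 0.696, 0.125, -0.123]
force: [5.5, 4.2, 7.1]
grip_width: 0.241
```

>>> {"method": "drive_tool", "body": {"gripper": [1,1], "offset": [[-0.0027,0,0.001],[0,0,0]], "turn": [0,0]}}

```text
time_s: 18.9
eef_pos: [552.3, -231.6, 46.2]
ee_rot: [-0.696, 0.696, 0.125, -0.124]
force: [3.7, 4.5, 7.0]
grip_width: 0.241
```

>>> {"method": "drive_tool", "body": {"gripper": [1,1,1,1,1,1], "offset": [[-0.0025,0,0.0013],[-0.0015,0,0.001],[0,0,0],[0,0,0],[0,0,0],[0,0,0]], "turn": [0,0,0,0,0,0]}}

```text
time_s: 19.4
eef_pos: [547.8, -231.4, 46.2]
ee_rot: [-0.696, 0.697, 0.125, -0.124]
force: [4.6, 1.9, 6.5]
grip_width: 0.239
```

Run:
```python
from h import *
go([549,-231,46.2])
c0=np.array([555,-91])
for n in("scene","top","scene","top"):
    p,d=ctrl.capture(n); c=ctrl.camera_params(n)
    for q in("third_notch","handle"):
        for r in ctrl.pinpoint(n,q)[:1]:
            P=w(c,r["centre"]); dd=P[:2]-c0; print(n,q,round(r["score"],2),P,np.degrees(np.arctan2(dd[1],dd[0])))
    u,v=map(int,pix(c,[530,-40,40]))
    cv2.imwrite(f"pics/{n}8.png",cv2.resize(p[v-50:v+50,u-65:u+65,::-1],None,fx=6,fy=6,interpolation=cv2.INTER_CUBIC))
```

```text
t 19.4 pos [ 547.8 -231.4   46.2] yaw x 20.2691210383471 off mm in tool [ 1.2 -0.  -0.1] F [4.6 1.9 6.5] w 0.239
scene third_notch 0.77 [542.3 -45.   36.3] 105.4716886974484
scene handle 0.44 [ 547.4 -231.4   34.9] -93.11208034941018
top third_notch 0.62 [544.4 -38.8  37.7] 101.4752308241848
scene third_notch 0.88 [542.7 -40.3  39.5] 103.62917950637649
scene handle 0.49 [ 546.7 -230.8   32.8] -93.383142256661
top third_notch 0.66 [547.3 -39.5  37.8] 98.48553833097971
```

View pics/top8.png

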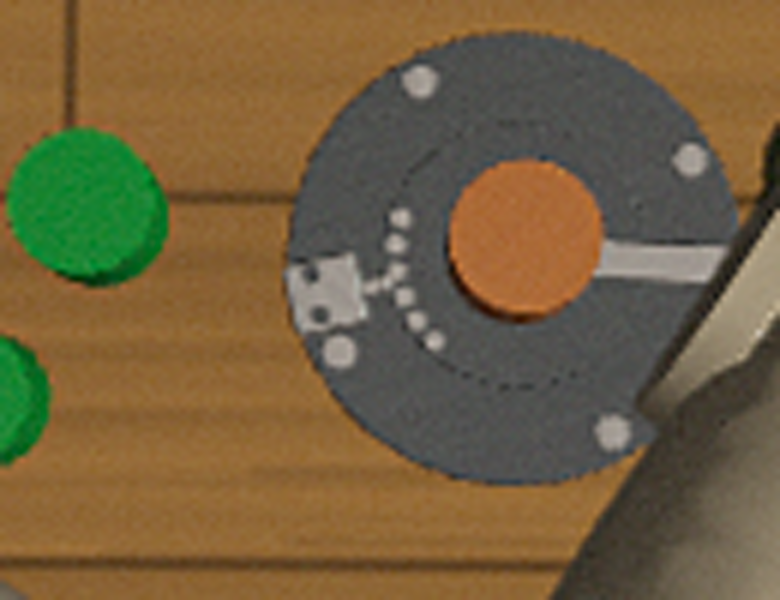

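View pics/scene8.png

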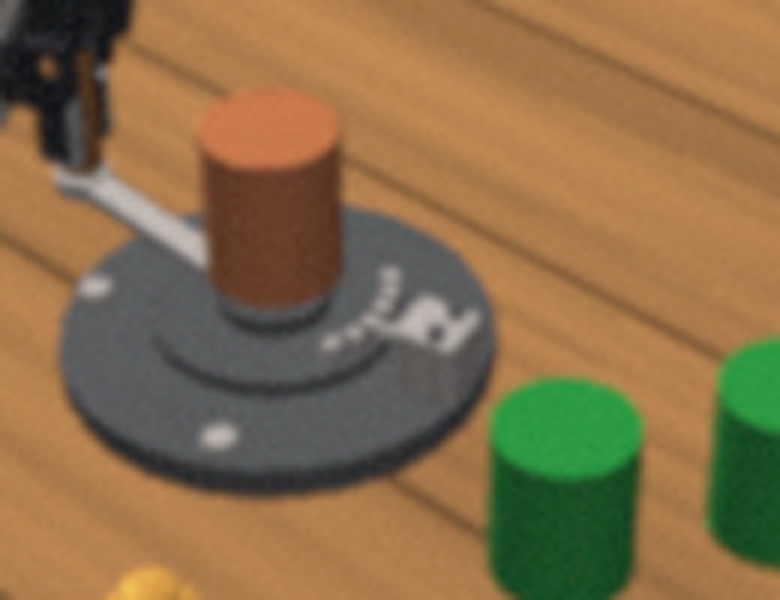

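The pawl tip (crop 388,283) lies midway between pin 3 (397,270) and pin 4 (404,296). The cup sits home on the stake and the handle is held.

>>> {"method": "drive_tool", "body": {"gripper": [1,1,1,1,1,1], "offset": [[0,0,0],[0,0,0],[0,0,0],[0,0,0],[0,0,0],[0,0,0]], "turn": [0,0,0,0,0,0]}}

```text
time_s: 20.5
eef_pos: [547.8, -231.4, 46.2]
ee_rot: [-0.695, 0.697, 0.125, -0.124]
force: [4.4, 1.1, 6.4]
grip_width: 0.24
```

Run:
```python
from h import *
go([547.5,-231,46.2]); print(ctrl.finish_job())
```

```text
t 20.5 pos [ 547.8 -231.4   46.2] yaw x 20.266654882221697 off mm in tool [-0.2  0.   0.5] F [4.4 1.1 6.4] w 0.24
the job is handed in; nothing more can be done
None
```

The cup is home on the stake and released, and the lever is held midway between the third and fourth clicks. I handed the job in at 20.5 s.

- **Cup:** I set the copper cup mouth down over the stake and let go of it. Its top then measured 125 mm above the bench in both cameras, which is fully home.
- **Lever:** I gripped the wooden handle and turned it clockwise. The handle force peaked at about 0.30, 0.52 and 0.73 rad, one peak for each of the three clicks. I stopped at about 0.855 rad. In the last top picture the pawl tip lies midway between the third and fourth pins. The arm held still there for the last half second before handing in, with about 4.5 N on the handle.
- **Check that disagreed:** The notch network's last readings scattered between 98° and 105°, against 103.6° for the block, so I went by the pictured pins and the force peaks. The click block's own frame was never found reliably by the network, so I took the block's position from depth instead.
- **Other things:** I never touched the other vessels or tools. I did not measure their positions again at the end.

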